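# Pull two spatula tips from a locked clip strip

## Task

Release the transport lock on the spatula-tip strip: keep its thumb button pressed while you slide the black grip block away from the tips as far as it goes. Then pull the two broad square-headed tips up out of their spring clips, one at a time, and set each in the metal tray without dropping it. Leave the lock open, the round-headed and the narrow tip seated in their clips, and the other things on the table where they are.

Things in the scene. Friction and masses are not known exactly. Their poses are not given: they have to be found in the camera images.
- clip_strip: Wooden board 76 x 206 x 10 mm (x, y, z), fixed, with four sprung clips in a row at y = -60, -20, 20, 60 mm. Origin: underside, middle of the row. z up, x away from the robot, y to its left, turned at most 0.3 rad. Any tip may stand in any clip. Apart from tips (tops 78 to 84 mm above the table) and the lock's grip block, all is below 43 mm above the table.
- lock (a joint): Slide of the lock, a flat aluminium comb over the flanges of all four tips, m. 0 = locked, no tip can be lifted; 0.020 = fully open (tips are free from 0.016). Grows as the black grip block moves along the strip's -y, away from the tips. A catch holds it at 0 unless the button is kept pressed; let go beyond 0.015 the catch springs out and holds it open. Sliding takes 1 to 3 N.
- lock_button (a joint): Travel of the thumb button, m: 0 = out, 0.005 = fully in; at least 0.004 frees the slide. A 16 mm disc standing 6 mm out of the grip block's -x side (facing the robot), pressed along strip +x; starts at 2 N, 5 N holds it in. A pinch of 10 to 20 N along x, one finger on the button and one on the block's far side, holds it in.
- lock_grip (a point): Middle of the black grip block, at the height of the button's centre (66 mm above the table); moves with the lock. Block 24 mm (x) by 22 mm (y), from 42 to 82 mm above the table, 30 mm over the button along x. At joint 0 it is 96 mm along -y from the strip's origin. Keep fingertips 45 mm or more above the table.
- tip_broad_a: Steel spatula tip, upright in a clip. Origin: centre of the foot's underside, 10 mm above the table; axes as the strip's. Foot 10 x 12 mm (x, y); flange 24 x 14 mm at 22-26 mm up; above it 9 mm thick (x). 40 g. Head: broad square paddle 28 mm wide (y), from 46 to 74 mm up. To be taken out.
- tip_broad_b: Steel spatula tip, upright in a clip. Origin: centre of the foot's underside, 10 mm above the table; axes as the strip's. Foot 10 x 12 mm (x, y); flange 24 x 14 mm at 22-26 mm up; above it 9 mm thick (x). 40 g. Head: broad square paddle 28 mm wide (y), from 46 to 74 mm up. To be taken out.
- tip_round: Steel spatula tip, upright in a clip. Origin: centre of the foot's underside, 10 mm above the table; axes as the strip's. Foot 10 x 12 mm (x, y); flange 24 x 14 mm at 22-26 mm up; above it 9 mm thick (x). 40 g. Head: round disc 22 mm across, top 68 mm up. Stays in its clip.
- tip_narrow: Steel spatula tip, upright in a clip. Origin: centre of the foot's underside, 10 mm above the table; axes as the strip's. Foot 10 x 12 mm (x, y); flange 24 x 14 mm at 22-26 mm up; above it 9 mm thick (x). 40 g. Head: straight bar 9 mm wide (y), top 74 mm up. Stays in its clip.
- tip_broad_a_mid (a point): Middle of tip_broad_a, on its axis 37 mm above its foot. Best grip: fingers closing along strip x on the 9 mm thick head, about 58 mm above the foot (68 mm above the table), fingertips no lower than 45 mm above the table; pinch 20 to 30 N. 
- tip_broad_b_mid (a point): Middle of tip_broad_b, as for tip_broad_a. Two spring jaws, on the tip's +x and -x sides, snap over a bead on the foot: a straight upward pull of about 5 to 10 N frees a tip; it leaves the detent within 12 mm and is clear of the clip 35 mm up.
- tray: Plain open aluminium tray, fixed, 126 mm (x) by 170 mm (y), rim 22 mm above the table, walls and floor 3 mm thick. Origin: centre of its underside; z up.
- lacquer_jar: Lidded white jar with black lid, 54 mm across, 62 mm high; origin under its centre. Bystander.
- resin_jar: Lidded pinkish jar with pale lid, 48 mm across, 70 mm high; origin under its centre. Bystander.
- glue_tube: Tube of glue lying flat, 146 by 42 by 28 mm; origin under its centre. Bystander.
Not all that is in view belongs to the job. Leave any pink look-alike of the tip_broad_a alone.

How it is judged:
By the outcome, as a careful person would: the job done as asked, in the order asked, and still so for the second after the job is handed in, with the robot touching nothing.
It also fails if it takes over 67 s, if anything falls off the work surface, if the arm or the gripper's body presses on something with over 40 N, if the wrist force passes 120 N, or if a joint passes its speed limit or range.

## Robot

A 6-joint arm with a two-finger parallel gripper is mounted at the origin on the work surface; the furniture and walls round the work are solid. World frame = base frame: x ahead of the robot, y to its left, z up, the work surface at z = 0. Lengths are in mm, angles in rad, forces in N, time in s.
With the tool pointing down it reaches from about 350 to 975 mm from the base axis. Payload 7.1 kg.
Tool frame: the origin (TCP) lies midway between the tips of the shut fingers; the grasp point (between the pads) lies 19 mm behind it (ctrl.grip_depth is the distance from the TCP to the grasp point, in mm); z points along the fingers, y is the line along which they close (so a half turn about z gives the same grasp; the last joint's range is limited). The gripper opens to 88 mm and grips with 3 to 60 N. Pads are 20 mm wide; open, the fingers measure 115 mm over their backs; the gripper's body (75 mm by 178 mm) begins 61 mm behind the grasp point.
Start: joints at [1.313, 0.423, 1.63, -0, 1.089, -0.019], TCP at [147.804, 607.255, 197.275] pointing down, gripper open.
Joint ranges: [-3, 3], [-0.9, 2.11], [0.09, 2.58], [-1.31, 4.45], [0.11, 2.69], [-2.54, 2.54]. Speed limits (rad/s): [2.39, 2.39, 3.01, 3.14, 3.14, 3.14].

## Interface

Orientations are given as a rotation vector (axis times angle).
In Python, from workcell import ctrl, cams gives the robot as it stands.
- The arm moves only by the tool move_arm, never from a script. Its argument "steps" is a list of rows, each a list of 3 entries, a list of its own where there are three numbers: the shift along the tool's x, y, z in units of 25 mm (1.0 is 25 mm), then the turn about the tool's z in units of 5 degrees (1.0 is 5 degrees), then the closure, from 0 (fully open) to 1 (shut). A call has 1 to 20 rows; each row shifts and turns the commanded pose from where the row before left it, along the tool's axes as they then stand; what a row does not reach is not made up. A row lasts 1/12 s, in which the tool goes at most 41.7 mm and 7.16 degrees, less where a joint would pass 70% of its speed; a pose out of reach is approached as far as the arm can. A call is refused whole if a number of a shift passes 1 or a number of a turn 1, either way. A call with a gripper value outside its range is refused whole. The fingers move at their own pace and stop on an object; the grip force is fixed at half the most. Time passes only in rows, so rows that do not move let the fingers close. It gives the time, the measured TCP pose, the force, the opening and the grip force at its end, in the units of the state.
- ctrl.get_obs(): the state, without advancing time (a new reading comes with each control period).
- cams.get_image(name): name is "side" or "top"; returns a dict with "image" (480x640x3 uint8, red, green, blue), "camera_matrix" (3x3 intrinsics, pixels), "xyz" and "rotation" of the camera in the world. Camera axes: x right, y down, z forward; pixel columns grow to the right and rows downward; lengths in mm; the calibration is good to about 2 mm. A picture is of the moment at which its call begins. There is no depth.
- ctrl.close_job(): hands the job in; it is judged then, once.
Trained networks look in the newest picture that a camera, given by its name, has taken for a name from the list of things; names that differ only in an ending like _2 or _b are one class to them, and where a whole thing is asked for, a point or a joint stands for the part that bears it (a point fixed in the world has none). Each returns a list of dicts, best first, with "p" (0 to 1); they miss things now and then, are a little off and sometimes report something else, mostly with a low value. They report only what shows in the picture. A call takes as long as a camera call. They do not tell look-alikes from the thing itself.
- cams.boxes_of(camera, thing): "rect" ([centre column, centre row, width, height] in pixels, round what is visible of it).
- cams.cut_out(camera, thing): "pixels" (480x640 bool, what is visible of it) and "rect" ([centre column, centre row, width, height] in pixels, round what is visible of it).
The state is a dict: "t": time; "qpos": joint angles; "qvel": joint speeds; "joint_torque": joint torques, N m; "ee_pos": TCP position; "orientation": TCP orientation; "ft_force": force on the tool from outside, world axes, zero at the start; "moment": the same for the moment, N m; "width": finger opening in mm; "grasp_force": force on a finger pad.
Only numpy, scipy, OpenCV 4.12 (cv2) and the standard library are available. Lean on these libraries where they do the work, as an engineer would, in place of code of your own. Each camera call takes 0.05 s, during which the arm holds its last target. There are 200 camera calls.

## Working session

There is one attempt and no reset: what is moved stays moved. The work goes in short steps, Python scripts to look and compute and a tool call to move; the robot and the scene stay as the last step left them, time stands still between calls to the robot, and variables do not carry over. Pictures are saved under pics/ and viewed, at most 10 in all, crops included, and the job is handed in when it is done.

Besides the shell and the picture viewer there is one more tool, called as name(argument=value, ...) on one line, values as JSON. move_arm: Moves the arm, as the interface text tells. Its arguments: {"type":"object","properties":{"steps":{"type":"array"}},"required":["steps"]}

```bash
mkdir -p pics; ls
python3 - <<'E'
from workcell import ctrl,cams
import cv2,numpy as np
for n in("top","side"):
    d=cams.get_image(n); cv2.imwrite(f"pics/{n}0.png",d["image"][:,:,::-1])
    print(n,d["camera_matrix"].tolist(),d["xyz"],np.round(d["rotation"],4).tolist())
    for th in("clip_strip","lock_grip","lock_button","tip_broad_a","tip_round","tip_narrow","tray","lacquer_jar","resin_jar","glue_tube"):
        print(th,[(round(float(b["p"]),2),np.round(b["rect"]).astype(int).tolist()) for b in cams.boxes_of(n,th)][:4])
print(ctrl.get_obs())
E
```

```text
pics
top [[577.2984379350781, 0.0, 329.1132430799884], [0.0, 577.2984379350781, 250.1238756822857], [0.0, 0.0, 1.0]] [ 385.98991293 -159.58709351 1513.3086307 ] [-2.191, 2.1395, -0.0869]
clip_strip [(0.92, [359, 222, 80, 30])]
lock_grip [(0.65, [358, 221, 73, 17])]
lock_button []
tip_broad_a [(0.72, [360, 219, 69, 16]), (0.62, [420, 293, 13, 4]), (0.4, [376, 219, 10, 14])]
tip_round [(0.42, [361, 222, 77, 30]), (0.4, [345, 220, 10, 7])]
tip_narrow []
tray [(0.56, [358, 292, 72, 61])]
lacquer_jar [(0.77, [228, 201, 27, 22])]
resin_jar [(0.86, [463, 311, 23, 17])]
glue_tube [(0.55, [448, 209, 53, 22])]
side [[481.44714469761226, 0.0, 316.1108888018746], [0.0, 481.44714469761226, 244.67477079482822], [0.0, 0.0, 1.0]] [-254.67524456  -79.36241482  697.04136601] [-1.6209, 1.775, -0.836]
clip_strip [(0.57, [346, 233, 92, 50])]
lock_grip [(0.91, [342, 221, 84, 31])]
lock_button [(0.48, [381, 216, 6, 7])]
tip_broad_a [(0.85, [437, 279, 17, 31]), (0.6, [365, 217, 17, 20]), (0.49, [310, 225, 20, 16])]
tip_round [(0.5, [331, 225, 15, 15])]
tip_narrow [(0.54, [345, 218, 7, 20])]
tray [(0.77, [361, 295, 92, 55])]
lacquer_jar []
resin_jar [(0.85, [494, 292, 30, 44])]
glue_tube []
{'t': 1.1, 'qpos': array([ 1.31299167e+00,  4.23116487e-01,  1.62989796e+00,  8.38444837e-06,
        1.08860463e+00, -1.90303221e-02]), 'qvel': array([-0.00011797, -0.00103248, -0.00081678, -0.00029004,  0.00211153,
        0.0015144 ]), 'joint_torque': array([-4.26163351e-04, -5.44596934e+01, -2.74035966e+01,  6.45699212e-02,
        1.70005916e-02, -3.42355315e-05]), 'ee_pos': array([147.80623282, 607.25216271, 197.26556397]), 'orientation': array([-3.74180249e-01, -3.11921856e+00,  3.94896452e-05]), 'ft_force': array([-0.17808329, -0.32298043,  0.47995989]), 'moment': array([-0.01789434,  0.02353448,  0.01583436]), 'grasp_force': 0.0, 'width': 87.48502129893805}
```

View pics/top0.png

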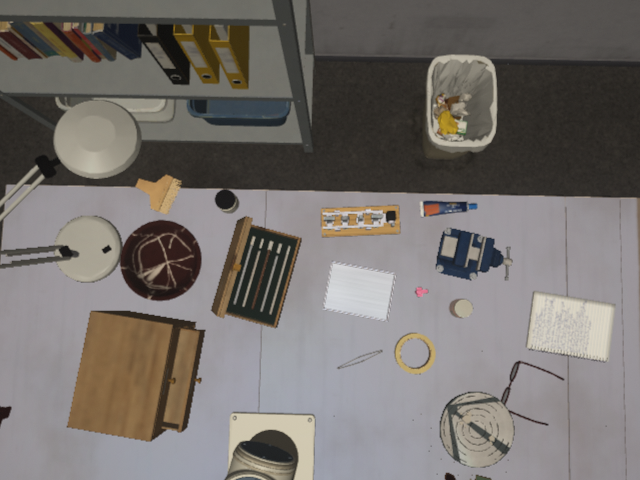

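View pics/side0.png

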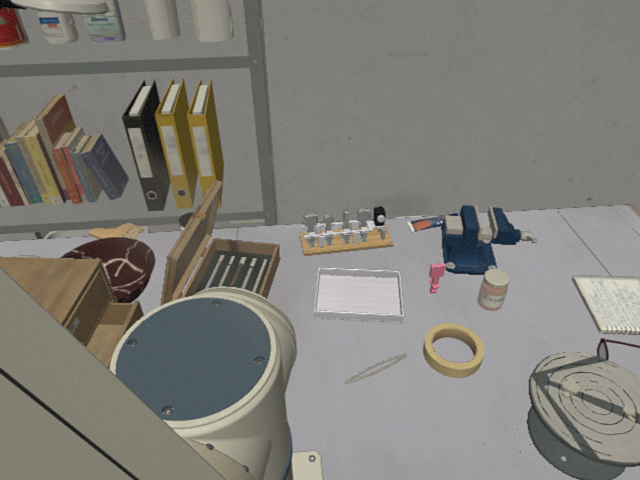

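Top view: strip at (360,221) with the black block at its right end (391,216), tray (358,291), and a pink look-alike (421,292). In the side view the heads stand in a row at (310–365,217) and the pink look-alike is at (437,279).

```bash
cat > h.py <<'E'
from workcell import ctrl,cams
import cv2,numpy as np
from scipy.spatial.transform import Rotation as R
def cam(n):
    d=cams.get_image(n); d["R"]=R.from_rotvec(d["rotation"]).as_matrix(); return d
def proj(d,P):
    q=(np.atleast_2d(P)-d["xyz"])@d["R"]; u=q@d["camera_matrix"].T; return u[:,:2]/u[:,2:]
def unproj(d,uv,z):
    uv=np.atleast_2d(uv).astype(float); r=np.c_[uv,np.ones(len(uv))]@np.linalg.inv(d["camera_matrix"]).T@d["R"].T
    return d["xyz"]+r*((z-d["xyz"][2])/r[:,2])[:,None]
def crop(d,x,y,w,h,s,f):
    cv2.imwrite(f,cv2.resize(d["image"][y:y+h,x:x+w,::-1],None,fx=s,fy=s,interpolation=cv2.INTER_CUBIC))
E
python3 - <<'E'
from h import *
t=cam("top"); s=cam("side")
a=cv2.resize(t["image"][200:240,310:410],None,fx=7,fy=7,interpolation=cv2.INTER_CUBIC)
b=cv2.resize(s["image"][202:257,295:395],None,fx=5.8,fy=5.8,interpolation=cv2.INTER_CUBIC)
b=cv2.copyMakeBorder(b,0,0,0,700-b.shape[1],cv2.BORDER_CONSTANT)
cv2.imwrite("pics/c1.png",np.vstack([a,b])[:,:,::-1])
# board colour mask
def board(d,x0,y0,x1,y1,z):
    hsv=cv2.cvtColor(d["image"],cv2.COLOR_RGB2HSV); m=cv2.inRange(hsv,(8,80,80),(25,255,255)); k=np.zeros_like(m); k[y0:y1,x0:x1]=m[y0:y1,x0:x1]
    p=np.argwhere(k)[:,::-1]; w=unproj(d,p,z)[:,:2].astype(np.float32); print(len(p),cv2.minAreaRect(w))
board(t,315,200,405,242,10)
for n,d in(("top",t),("side",s)):
    o=cams.cut_out(n,"tray")
    if o:
        p=np.argwhere(o[0]["pixels"])[:,::-1]; print("tray",n,cv2.minAreaRect(unproj(d,p,22)[:,:2].astype(np.float32)))
    for b in cams.boxes_of(n,"lacquer_jar")[:1]+cams.boxes_of(n,"glue_tube")[:1]: print(n,b["rect"],unproj(d,b["rect"][:2],30))
E
```

```text
1234 ((609.0997314453125, -214.19606018066406), (75.59266662597656, 205.27883911132812), 3.7833456993103027)
top [228.4, 202.0, 21.0, 23.6] [[647.38687081 130.23321977  30.        ]]
top [450.1, 206.8, 56.6, 18.9] [[ 647.43151177 -446.35581785   30.        ]]
tray side ((414.8855895996094, -214.91635131835938), (170.75204467773438, 145.146240234375), 80.87281799316406)
side [185.6, 221.2, 8.3, 9.3] [[682.18458905 154.02122546  30.        ]]
side [309.8, 224.5, 14.9, 21.2] [[ 640.38815338 -135.52760739   30.        ]]
```

View pics/c1.png

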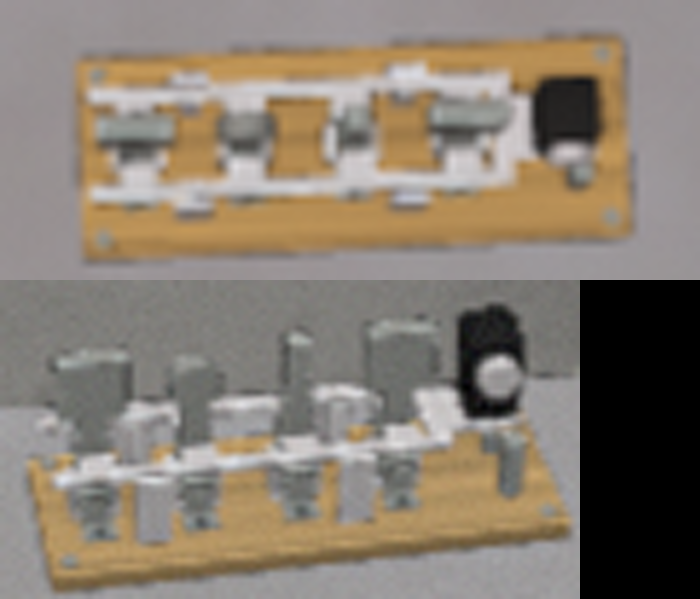

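Candidates: grey broad heads in the top crop at (135,131) and (468,115), i.e. full-image (329,219) and (377,216). The round one is at (345,218), the narrow one at (361,218), and the pink look-alike at (421,292). I choose the two grey square heads in the end clips. The crop confirms this: outer left is broad a, next to the block is broad b.

Run:
```python
from h import *
from scipy.optimize import least_squares
t=cam("top"); s=cam("side")
T=lambda u,v:(310+(u+.5)/7-.5,200+(v+.5)/7-.5)
S=lambda u,v:(295+(u+.5)/5.8-.5,202+(v-280+.5)/5.8-.5)
obs=[]
# front/back top edges of heads: top edge (x=-4.5) in side; 
for y,u,v in((60,92,362),(-60,402,328)): obs.append((s,(-4.5,y,84),S(u,v)))
for y,u,v in((60,135,115),(-60,470,99)): obs.append((t,(4.5,y,84),T(u,v)))
obs.append((t,(0,-96,82),T(568,103)))
obs.append((s,(-18,-96,66),S(498,378)))
obs+= [(t,(0,-96,82),T(568,103))]
def W(p,L):
    c,sn=np.cos(p[2]),np.sin(p[2]); return np.array([p[0]+c*L[0]-sn*L[1],p[1]+sn*L[0]+c*L[1],L[2]])
f=lambda p:np.concatenate([proj(d,W(p,L))[0]-o for d,L,o in obs])
r=least_squares(f,[609,-214,.066]); print("fit all",r.x); print(np.round(r.fun.reshape(-1,2),1).tolist())
for th in (.066,):
    print("board ref",[np.round(proj(t,W((609.1,-214.2,th),(a,b,10)))[0]) for a in(38,-38) for b in(103,-103)])
# tray masks by brightness
for n,d,(x0,y0,x1,y1) in(("top",t,(320,258,400,325)),("side",s,(308,260,410,325))):
    g=d["image"].astype(int); 
    o=cams.cut_out(n,"tray"); print(n,[(q["p"],q["rect"]) for q in o][:2])
crop(t,315,255,90,72,8,"pics/tr.png")
```

```text
fit all [ 6.08320518e+02 -1.93520286e+02  8.06678946e-02]
[[-0.3, 0.2], [-0.2, 0.4], [-0.1, -0.0], [-0.1, -0.5], [0.4, 0.0], [0.1, 0.2], [0.4, 0.0]]
board ref [array([320., 208.]), array([398., 205.]), array([321., 237.]), array([400., 233.])]
top []
side [(0.81, [358.2, 294.2, 94.4, 56.3]), (0.67, [363.5, 216.8, 14.2, 16.9])]
```

View pics/tr.png

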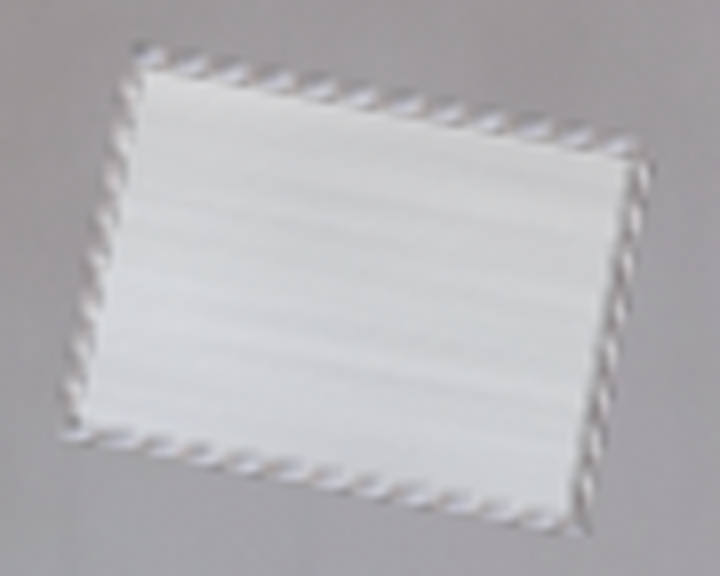

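Tray: the rim corners in the crop are TL (145,55), TR (648,158), BL (65,435) and BR (585,530), with no obstruction inside. Next I work out the tray pose and check for obstacles along the path.

Run:
```python
from h import *
t=cam("top")
print("base,tcp,goal px",proj(t,[[0,0,0],[147,607,197],[147,607,400],[615,-289,60]]).round().tolist())
c=np.array([(145,55),(648,158),(585,530),(65,435)])/8+[315,255]
w=unproj(t,c,20); print("tray",w.round(1).tolist(),w.mean(0))
for n,p in dict(boxlid=(245,220),boxR=(300,240),boxlow=(275,325),cabTL=(90,312),cabTR=(205,325),cabBR=(195,400),cabBL=(70,430),vase=(160,260),vise=(465,253),lacq=(227,200),res=(461,308)).items(): print(n,unproj(t,p,0)[0].round().tolist(),unproj(t,p,200)[0].round().tolist())
```

```text
base,tcp,goal px [[271.0, 456.0], [-6.0, 404.0], [-69.0, 422.0], [390.0, 216.0]]
tray [[498.0, -146.5, 20.0], [468.4, -309.7, 20.0], [348.6, -291.2, 20.0], [374.8, -123.7, 20.0]] [ 422.46778761 -217.77314082   20.        ]
boxlid [605.0, 90.0, 0.0] [576.0, 57.0, 200.0]
boxR [555.0, -58.0, 0.0] [533.0, -71.0, 200.0]
boxlow [331.0, 1.0, 0.0] [338.0, -20.0, 200.0]
cabTL [353.0, 488.0, 0.0] [357.0, 402.0, 200.0]
cabTR [327.0, 184.0, 0.0] [334.0, 139.0, 200.0]
cabBR [134.0, 201.0, 0.0] [168.0, 153.0, 200.0]
cabBL [50.0, 520.0, 0.0] [94.0, 430.0, 200.0]
vase [494.0, 311.0, 0.0] [480.0, 249.0, 200.0]
vise [531.0, -492.0, 0.0] [512.0, -448.0, 200.0]
lacq [658.0, 140.0, 0.0] [622.0, 100.0, 200.0]
res [387.0, -482.0, 0.0] [387.0, -439.0, 200.0]
```

Run:
```python
from h import *
t=cam("top"); s=cam("side")
for n,p in dict(cabTR=(197,322),lidR=(250,219),lampHead=(97,140)).items():
    for z in range(0,601,100): print(n,z,unproj(t,p,z)[0][:2].round().tolist(),proj(s,unproj(t,p,z))[0].round().tolist())
```

```text
cabTR 0 [334.0, 205.0] [136.0, 349.0]
cabTR 100 [337.0, 181.0] [137.0, 308.0]
cabTR 200 [341.0, 157.0] [137.0, 262.0]
cabTR 300 [344.0, 133.0] [138.0, 207.0]
cabTR 400 [348.0, 109.0] [139.0, 143.0]
cabTR 500 [351.0, 85.0] [140.0, 66.0]
cabTR 600 [355.0, 61.0] [141.0, -29.0]
lidR 0 [608.0, 77.0] [218.0, 249.0]
lidR 100 [594.0, 61.0] [219.0, 217.0]
lidR 200 [579.0, 46.0] [219.0, 179.0]
lidR 300 [564.0, 30.0] [220.0, 136.0]
lidR 400 [550.0, 14.0] [221.0, 84.0]
lidR 500 [535.0, -1.0] [221.0, 22.0]
lidR 600 [520.0, -17.0] [222.0, -53.0]
lampHead 0 [814.0, 498.0] [58.0, 208.0]
lampHead 100 [786.0, 455.0] [58.0, 179.0]
lampHead 200 [758.0, 411.0] [58.0, 146.0]
lampHead 300 [729.0, 368.0] [59.0, 107.0]
lampHead 400 [701.0, 324.0] [59.0, 61.0]
lampHead 500 [673.0, 281.0] [60.0, 6.0]
lampHead 600 [644.0, 238.0] [60.0, -61.0]
```

move_arm(steps=[[[0,0,-1],0,0],[[0,0,-1],0,0],[[0,0,-1],0,0],[[0,0,-1],0,0],[[0,0,-1],0,0],[[0,0,-1],0,0],[[0,0,-1],0,0],[[0,0,-1],0,0],[[0,0,-1],0,0],[[-0.9,-1,0],0,0],[[-0.9,-1,0],0,0],[[-0.9,-1,0],0,0],[[-0.9,-1,0],0,0],[[-0.9,-1,0],0,0],[[-0.9,-1,0],0,0],[[-0.9,-1,0],0,0],[[-0.9,-1,0],0,0],[[-0.9,-1,0],0,0],[[-0.9,-1,0],0,0]])

```text
t: 3.43
ee_pos: [307.6, 309.6, 422.5]
orientation: [0.374, 3.119, 0.001]
ft_force: [1.2, -0.2, 0.1]
width: 87.7
grasp_force: 0.0
```

move_arm(steps=[[[-0.9,-1,0],0,0],[[-0.9,-1,0],0,0],[[-0.9,-1,0],0,0],[[-0.9,-1,0],0,0],[[-0.9,-1,0],0,0],[[-0.9,-1,0],0,0],[[-0.9,-1,0],0,0],[[-0.9,-1,0],0,0],[[-0.9,-1,0],0,0],[[-0.9,-1,0],0,0],[[-0.9,-1,0],0,0],[[-0.9,-1,0],0,0],[[-0.9,-1,0],0,0],[[-0.9,-1,0],0,0],[[-0.9,-1,0],0,0],[[-0.9,-1,0],0,0],[[-0.9,-1,0],0,0],[[0,0,0],0,0]])

```text
t: 4.93
ee_pos: [580.0, -196.8, 421.0]
orientation: [-0.379, -3.118, 0.002]
ft_force: [-1.1, 0.4, -0.0]
width: 87.7
grasp_force: 0.0
```

move_arm(steps=[[[0,0,0],1,0],[[0,0,0],1,0],[[0,0,0],1,0],[[0,0,0],1,0],[[0,0,0],1,0],[[0,0,0],1,0],[[0,0,0],1,0],[[0,0,0],1,0],[[0,0,0],1,0],[[0,0,0],1,0],[[0,0,0],1,0],[[0,0,0],1,0],[[0,0,0],1,0],[[0,0,0],1,0],[[0,0,0],0.45,0],[[0,0,0],0,0],[[0,0,0],0,0]])

```text
t: 6.35
ee_pos: [578.2, -191.9, 422.3]
orientation: [-2.139, -2.301, -0.0]
ft_force: [-0.1, 0.2, 0.7]
width: 88.1
grasp_force: 0.0
```

```bash
cat >> h.py <<'E'
def W(L,p=(607.8,-193.5,.072)):
    c,sn=np.cos(p[2]),np.sin(p[2]); return np.array([p[0]+c*L[0]-sn*L[1],p[1]+sn*L[0]+c*L[1],L[2]])
def go(P,yaw=.072):
    o=ctrl.get_obs(); M=R.from_rotvec(o["orientation"]).as_matrix()
    a=np.arctan2(M[1,1],M[0,1]); e=(yaw-a+np.pi/2)%np.pi-np.pi/2
    print("t",round(o["t"],2),"err world",(P-o["ee_pos"]).round(1),"shift units",((P-o["ee_pos"])@M/25).round(3),"turn units",round(-np.degrees(e)/5,2),"toolz",M[:,2].round(3))
E
python3 -c "
from h import *
print(W((0,-96,48))); go(W((-3,-96,48)))"
```

```text
[ 614.70602958 -289.25127548   48.        ]
t 6.35 err world [  33.5  -97.6 -374.3] shift units [-3.991  1.055 14.973] turn units 0.01 toolz [-0.  0. -1.]
```

move_arm(steps=[[[-1,0.26,0],0,0],[[-1,0.26,0],0,0],[[-1,0.26,0],0,0],[[-1,0.27,0],0,0],[[0,0,1],0,0],[[0,0,1],0,0],[[0,0,1],0,0],[[0,0,1],0,0],[[0,0,1],0,0],[[0,0,1],0,0],[[0,0,1],0,0],[[0,0,1],0,0],[[0,0,1],0,0],[[0,0,1],0,0],[[0,0,1],0,0],[[0,0,1],0,0],[[0,0,0],0,0],[[0,0,0],0,0]])

```text
t: 7.85
ee_pos: [610.8, -289.6, 121.2]
orientation: [-2.138, -2.298, 0.001]
ft_force: [0.7, -0.1, 0.3]
width: 88.0
grasp_force: 0.0
```

```bash
python3 -c "
from h import *
go(W((-3,-96,48)))
s=cam('side'); crop(s,295,120,130,130,4.6,'pics/s1.png')"
```

```text
t 7.85 err world [  0.9   0.1 -73.2] shift units [-0.003  0.043  2.93 ] turn units 0.0 toolz [-0.003  0.001 -1.   ]
```

View pics/s1.png

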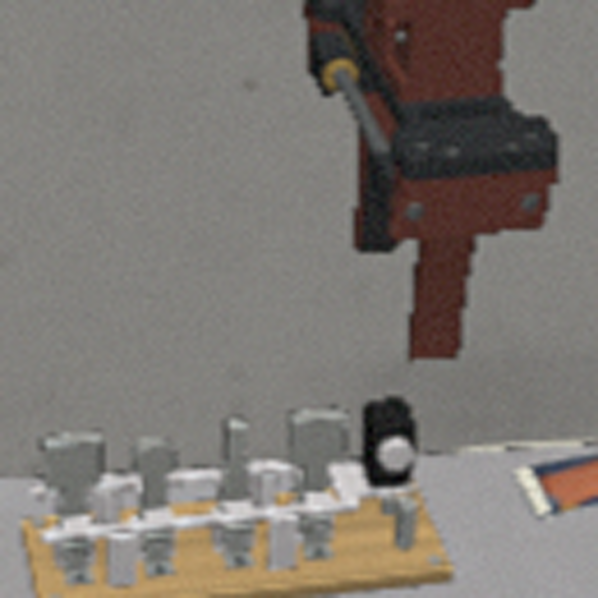

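The gripper is above the block, with the near fingertip at crop (437,355) and the block at (390,440). I compare this with the projection before descending.

```bash
python3 -c "
from h import *
s=cam('side')
L=lambda P:((proj(s,P)[0]-[295,120])*4.6).round()
for x in (-47,-60): print(L(W((x,-96,121))))
print(L(W((-18,-96,66))),L(W((0,-96,82))))"
```

```text
[419. 395.]
[427. 411.]
[394. 456.] [386. 407.]
```

move_arm(steps=[[[0,0.04,0.8],0,0],[[0,0,0.8],0,0],[[0,0,0.8],0,0],[[0,0,0.5],0,0],[[0,0,0],0,0],[[0,0,0],0,0.3],[[0,0,0],0,0.4],[[0,0,0],0,0.5]])

```text
t: 8.62
ee_pos: [613.8, -290.7, 51.6]
orientation: [2.139, 2.297, 0.001]
ft_force: [0.5, -0.4, -0.2]
width: 71.4
grasp_force: 0.0
```

```bash
python3 -c "
from h import *
go(W((-3,-96,47)))
s=cam('side'); crop(s,325,140,90,90,6.6,'pics/s2.png')"
```

```text
t 8.62 err world [-2.1  1.2 -4.6] shift units [ 0.054 -0.081  0.182] turn units -0.01 toolz [ 0.002 -0.001 -1.   ]
```

View pics/s2.png

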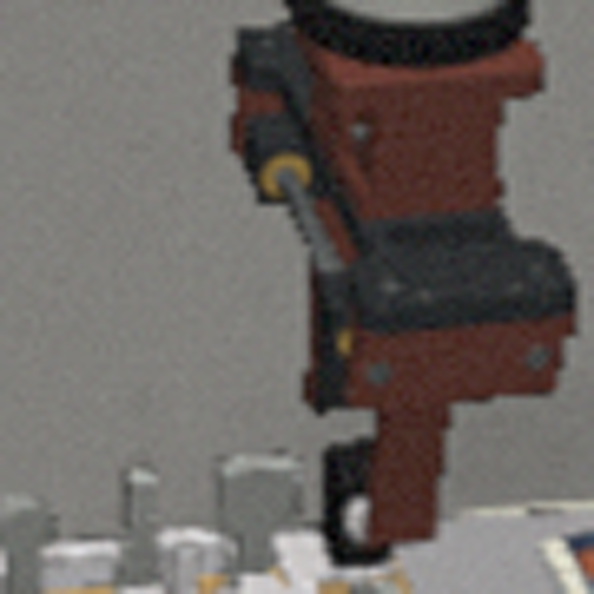

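The finger's lower end is at crop (405,535) and the button is half hidden at (355,515). I check the lateral offset numerically.

```bash
python3 -c "
from h import *
s=cam('side')
L=lambda P:((proj(s,P)[0]-[325,140])*6.6).round()
for z in (52,58,64): print(z,[L(W((x,y,z))).tolist() for x in (-42,-52) for y in (-86,-106)])
print(L(W((-18,-96,66))))
print(L(W((-12,-85,82))),L(W((-12,-107,82))))"
```

```text
52 [[353.0, 601.0], [411.0, 594.0], [361.0, 619.0], [420.0, 612.0]]
58 [[355.0, 586.0], [413.0, 580.0], [362.0, 604.0], [421.0, 598.0]]
64 [[356.0, 572.0], [414.0, 566.0], [364.0, 590.0], [423.0, 584.0]]
[367. 522.]
[334. 476.] [398. 469.]
```

move_arm(steps=[[[0.1,-0.06,0.18],0,0.5],[[0,0,0],0,0.5],[[0,0,0],0,0.55],[[0,0,0],0,0.6],[[0,0,0],0,0.6],[[0,0,0],0,0.6]])

```text
t: 9.22
ee_pos: [611.1, -287.8, 45.3]
orientation: [2.141, 2.299, 0.0]
ft_force: [0.6, 0.1, -0.4]
width: 35.2
grasp_force: 0.0
```

```bash
python3 -c "
from h import *
go(W((-3,-96,47)))
s=cam('side'); crop(s,325,140,90,90,6.6,'pics/s3.png')"
```

```text
t 9.22 err world [ 0.6 -1.7  1.7] shift units [-0.07   0.021 -0.068] turn units -0.01 toolz [ 0. -0. -1.]
```

View pics/s3.png

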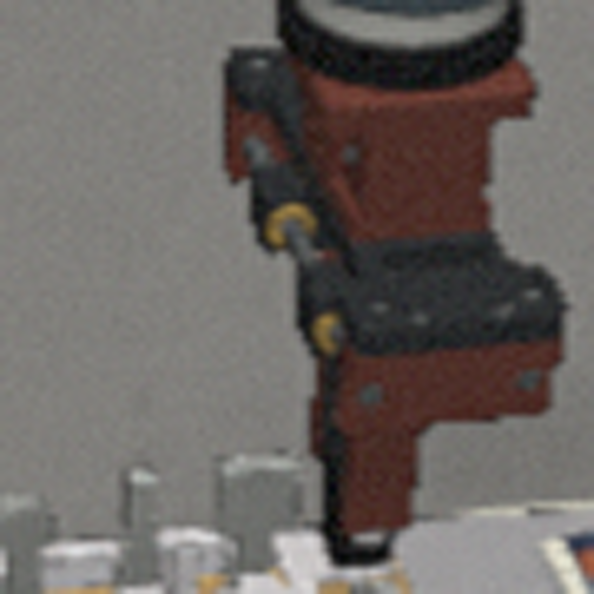

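The finger (345–412 wide, lower end at row 528) now covers the button, but its end looks higher than expected. I compare it with the first picture numerically to find the real fingertip.

Run:
```python
from h import *
s=cam("side"); a=cv2.imread("pics/side0.png")[:,:,::-1].astype(int); b=s["image"].astype(int)
d=np.abs(a-b).max(2)
print("rows 212-232, cols 370-396"); print(d[212:232,370:396])
t=cam("top"); at=cv2.imread("pics/top0.png")[:,:,::-1].astype(int)
m=(np.abs(at-t["image"]).max(2)>40); 
print(proj(s,W((-33,-96,45))),proj(s,W((-21,-96,45))),proj(s,W((-33,-96,55))))
```

```text
rows 212-232, cols 370-396
[[  6   2   2   8   7  19   3  14  30  41  40  41  34  35  46  39  77  79
   41   2   5   4   5   5   7   8]
 [  4   6   5   2   7   5  14  26  39  50  52  50  63  54  41  43  87  76
   32   6   4   1   4   2   7   2]
 [  8   3   3   2   5  20  12  35  52  44  21  24  36  43  55  50  79  36
    4   9   4   4   1   4   4   3]
 [  3   5   5   1  13  14   7  21  39  72 110 150  95  50  49  34  75  32
    3   7   4   2   1   2   5   6]
 [  2   3   4   5   9  14  16  37 103 150 163 157 149 107  26  37  86  34
    8   2   1   5   3   4   3   3]
 [  3   6   3   2   4  10   5  81 126 141 114 128 111 123  77  50  78  33
    1   7   4   3   3   2   5   1]
 [  3   6   5   6   5   9  22  77 118 121 111 120 116 105  99  77  88  40
    2  10   4   4   3   2   4   4]
 [  4   4   4   4  10   7  11  88 123 121 106 108 110 106 101  92  94  46
    2   2   2   1   3   4   2   5]
 [  4   3   2   4   6  10   9  48  94  92  82  76  62  59  55  38  25   4
    5   8   2   3   1   1   5   3]
 [  6   3   3   3   5  11   5   4  17   9   7   4   9  21   1   5   4   5
    2   6   4   6 
[... 497 characters left out ...]
2   5   2   5   2   2   2   4
    5   4   3   9   2   6   2   3]
 [  5   3   2   2   2   1   3   9   1   5   5   4  10   3   5   3   8   5
    3   3   2   2   1   4   4   4]
 [  6   3   5   3   3   3   3   2   4   3   3   3   2   3   3   7   3   1
    3   4   5   4   7   4   3   2]
 [  6   3  10   1   4   2   4   3   4   3   4   2   4   4   5   4   3   2
    7   3   3   4   6   3   4   6]
 [  3   4   8   2   1   2   4   4   7   2   3   4   4   6   4   5   2   2
    2   2   3   6   4   6   4   4]
 [  6   2   3   5   2   3   2   8   3   5   2   4   4   4   2   9   4   4
    1   2   3   3   2   0   1   3]]
[[381.62179464 230.60417773]] [[380.2212949  227.40350944]] [[381.9660516  227.01061963]]
```

move_arm(steps=[[[0,0,0],0,0.65],[[0,0,0],0,0.7],[[0,0,0],0,0.8],[[0,0,0],0,0.9],[[0,0,0],0,1],[[0,0,0],0,1],[[0,0,0],0,1]])

```text
t: 9.95
ee_pos: [615.1, -287.9, 45.4]
orientation: [2.137, 2.294, 0.006]
ft_force: [14.8, 1.1, -10.7]
width: 23.9
grasp_force: 30.0
```

Run:
```python
from h import *
go(W((-3,-96,47)))
s=cam("side"); a=cv2.imread("pics/side0.png")[:,:,::-1].astype(int); b=s["image"].astype(int)
print(np.abs(a-b).max(2)[214:226,370:394])
print(ctrl.get_obs()["moment"])
```

```text
t 9.95 err world [-3.4 -1.6  1.6] shift units [-0.055 -0.138 -0.065] turn units -0.01 toolz [ 0.007 -0.002 -1.   ]
[[  3   6   6   1   5  35  34  50  52  44  26  17  36  48  56  35  36   2
    8   5   5   1   5   1]
 [  2   5   3  10   7  16  31  36  41  84 118 152  93  50  47  37  33   4
    2   3   5   1   3   2]
 [  3   3   3   4   7  15  40  32 103 148 165 164 165 104  31  32  38   4
    5   6   2   1   1   4]
 [  5   3   1   5  13  23  28  77 127 136 114 109 107 105  73  44  32   1
    7   5   5   3   5   4]
 [  3   2   9   5  10  10  11  48  58  42  25   9   0  36  91  33   8   2
    4  11   2   4   3   2]
 [  1   2   4   6   6  20   8  40  38   7   1   2   5  51  76  19   8   2
    3   2   3   5   6   1]
 [  3   3   2   1  11  13   6  39  36  21  26  32  62  74  30   1   4   7
    1   2   2   2   2   3]
 [  4   1   3   3   3   6   8  20  45  71  83  88  92  54   3   2   1   3
    3   4   1   3   2   2]
 [  1   3   3   2   9   4  19   4  15  56  64  69  66  16  18  15   2   4
   11   8   3   4   4   1]
 [  2   3   1  10  30  16  22   6   5  15   4   7  11  10   3   2   4   7
    3   2   2   3   2   2]
 [  2   2   2   3  14  43  19  11   4  15   4   4   7  15  14   9   2   6
    2   1   4   2   3   3]
 [  2   2   4   5   4  10   4   7   5  12   7   4   3  16  22  11   3   5
    2   4   3   2   2   4]]
[ 0.12081249 -2.14122911 -0.00770414]
```

move_arm(steps=[[[0,0.12,0],0,1],[[0,0,0],0,1],[[-0.15,0,0],0,1],[[-0.15,0,0],0,1],[[-0.15,0,0],0,1],[[-0.15,0,0],0,1],[[-0.15,0,0],0,1],[[-0.1,0,0],0,1],[[0,0,0],0,1],[[0,0,0],0,1]])

```text
t: 10.83
ee_pos: [616.3, -307.5, 45.2]
orientation: [-2.142, -2.298, -0.004]
ft_force: [5.1, 6.0, -3.0]
width: 23.8
grasp_force: 30.0
```

Run:
```python
from h import *
go(W((0,-116,47)))
s=cam("side"); crop(s,295,160,120,100,5,'pics/s4.png')
```

```text
t 10.83 err world [-0.2 -1.7  1.8] shift units [-0.066 -0.012 -0.071] turn units -0.02 toolz [ 0.001  0.002 -1.   ]
```

View pics/s4.png

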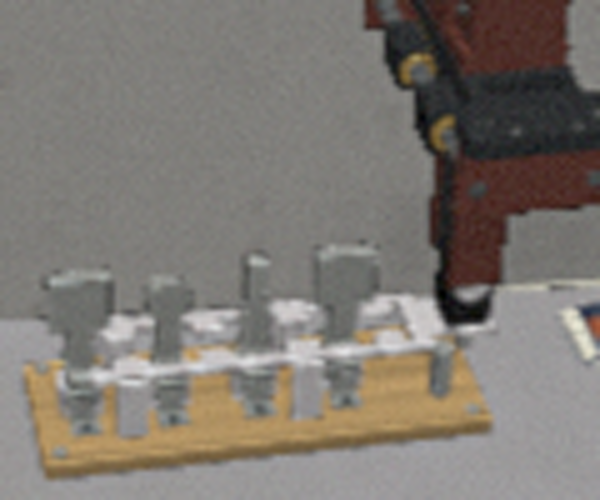

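Picture: the block (465,300) and comb have moved right by about 20 mm, and the 6 N reaction suggests the end stop. I release it and rise.

move_arm(steps=[[[-0.04,0,0],0,1],[[0,0,0],0,1],[[0,0,0],0,0.6],[[0,0,0],0,0.5],[[0,0,0],0,0.4],[[0,0,0],0,0.4],[[0,0,0],0,0.4],[[0,0,-1],0,0.4],[[0,0,-1],0,0.4],[[0,0,-1],0,0.4],[[0,0,-1],0,0.4],[[0,0,0],0,0.5],[[0,0,0],0,0.5]])

```text
t: 11.97
ee_pos: [616.5, -310.5, 147.2]
orientation: [2.139, 2.296, 0.001]
ft_force: [-0.1, -0.2, -0.1]
width: 44.5
grasp_force: 0.0
```

Run:
```python
from h import *
go(W((0,-60,140)))
s=cam("side"); print(proj(s,W((-18,-116,66))),[(b["p"],b["rect"]) for b in cams.boxes_of("side","lock_button")])
g=s["image"].astype(int).mean(2).astype(int); print(g[204:232,380:404])
```

```text
t 11.97 err world [-4.4 57.2 -7.2] shift units [ 2.295 -0.016  0.282] turn units -0.01 toolz [ 0.003 -0.002 -1.   ]
[[389.30381044 218.14678122]] [(0.38, [389.6, 221.3, 5.3, 16.8])]
[[122 118 120 123 119 125 123 124 122 119 120 117 118 122 115 116 117 114
  117 115 114 118 121 114]
 [120 121 120 122 125 127 122 123 106  61  67  92 121 122 113 117 113 119
  116 115 118 116 116 115]
 [123 119 107  60  65  69  65  68  53  36  25  46  92 121 117 118 117 115
  118 120 117 114 117 117]
 [117 120  96  39  22  28  37  36  30  32  30  34  84 123 121 118 114 117
  115 114 117 116 120 120]
 [119 126 103  29  19  27  36  26  31  33  35  33  56  91 122 118 120 115
  116 119 117 117 115 120]
 [114 121  99  36  25  27  30  29  31  31  31  25  33  88 118 118 115 117
  115 116 114 115 117 118]
 [121 123 100  36  28  30  35  33  32  40  28  36  29  51  91 117 122 116
  118 117 115 117 112 121]
 [120 120 103  31  19  24  42  40  36  38  33  36  30  34  83 120 116 113
  116 115 116 113 116 115]
 [118 124 103  32   6  24  34  25  22  20  16  25  18  23  79 118 115 118
  116 119 115 115 112 121]
 [122 119
[... 1210 characters left out ...]
03 207 185 131 103 133 176 193 196 192 180 177 173 156 157 160 157
  157 154 156 158 154 153]
 [203 197 189 168 138 134 138 171 179 171 165 158 149 135 141 156 160 157
  158 156 160 155 156 160]
 [194 173 152 138 128 130 121 133 151 153 158 157 157 153 152 158 158 157
  159 157 158 157 154 157]
 [209 205 168 148 141 136 108  99 113 129 150 157 158 157 161 157 156 158
  159 160 154 157 153 157]
 [162 155 139 150 159 155 109  99 103 125 154 159 161 158 155 155 155 157
  158 160 158 154 157 153]
 [111 103 121 144 140 130 100  95 114 133 157 157 158 158 156 157 158 158
  157 155 156 159 156 158]
 [120  94 103 118 118 119 130 129 141 152 158 159 154 160 158 158 155 158
  156 159 155 156 158 155]]
```

The button is out at (389.2, 217.8), as predicted for a fully open slide. Next is broad_b, beside the block.

move_arm(steps=[[[0.8,0,0],0,0.5],[[0.8,0,0],0,0.5],[[0.7,0,0],0,0.5],[[0,0,0],0,0.5],[[0,0,0.8],0,0.5],[[0,0,0.8],0,0.5],[[0,0,0.8],0,0.5],[[0,0,0.8],0,0.5],[[0,0,0.6],0,0.5],[[0,0,0.2],0,0.5],[[0,0,0],0,0.5],[[0,0,0],0,0.5]])

```text
t: 13.07
ee_pos: [611.7, -252.6, 45.4]
orientation: [2.141, 2.299, -0.0]
ft_force: [-0.7, -0.6, 0.9]
width: 44.0
grasp_force: 0.0
```

Run:
```python
from h import *
go(W((0,-60,47)))
s=cam("side"); crop(s,295,160,120,100,5,'pics/s5.png')
```

```text
t 13.07 err world [ 0.4 -0.8  1.6] shift units [-0.032  0.013 -0.064] turn units -0.01 toolz [ 0. -0. -1.]
```

View pics/s5.png

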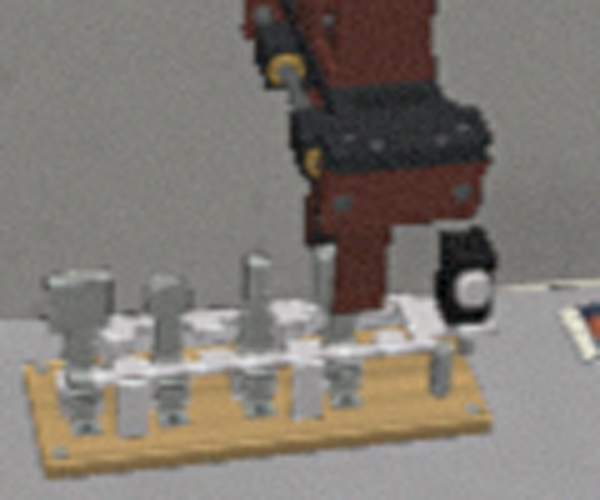

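The finger (335–388) stands in front of the broad head (316–378), about 2 mm to the right of centre after parallax. I nudge it and close.

move_arm(steps=[[[0.08,0,0],0,0.6],[[0,0,0],0,0.75],[[0,0,0],0,0.9],[[0,0,0],0,1],[[0,0,0],0,1],[[0,0,0],0,1],[[0,0,0],0,1]])

```text
t: 13.7
ee_pos: [611.7, -250.4, 45.5]
orientation: [2.141, 2.298, 0.001]
ft_force: [-0.7, -0.2, 1.5]
width: 8.7
grasp_force: 30.0
```

move_arm(steps=[[[0,0,-0.1],0,1],[[0,0,-0.1],0,1],[[0,0,-0.15],0,1],[[0,0,-0.15],0,1],[[0,0,-0.2],0,1],[[0,0,-0.2],0,1],[[0,0,-0.3],0,1],[[0,0,-0.4],0,1],[[0,0,-0.4],0,1],[[0,0,-0.5],0,1],[[0,0,-0.5],0,1],[[0,0,-0.5],0,1],[[0,0,-0.5],0,1],[[0,0,0],0,1],[[0,0,0],0,1]])

```text
t: 14.95
ee_pos: [612.0, -250.6, 146.5]
orientation: [2.14, 2.297, 0.001]
ft_force: [0.1, -1.6, -0.1]
width: 9.0
grasp_force: 30.0
```

Run:
```python
from h import *
go(W((0,-60,140)))
s=cam("side"); crop(s,295,130,120,130,4.5,'pics/s6.png')
```

```text
t 14.95 err world [ 0.2 -2.8 -6.5] shift units [-0.111 -0.002  0.26 ] turn units -0.01 toolz [ 0.002 -0.001 -1.   ]
```

View pics/s6.png

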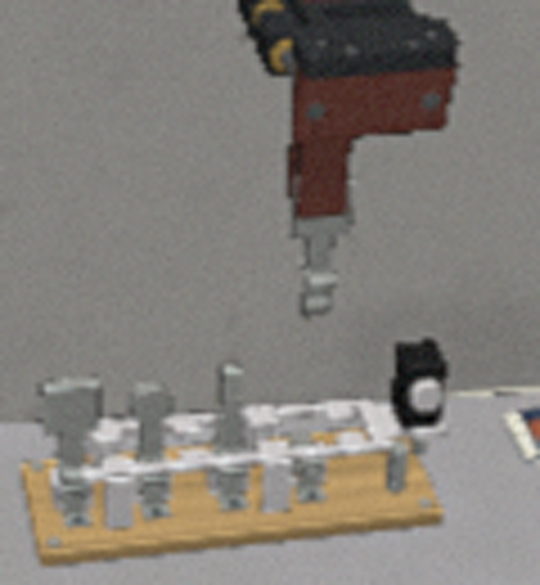

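Picture: broad_b hangs from the fingers at (318,265), clear of its clip. The other three tips are seated and the lock is open. Next I compute the move to the tray.

Run:
```python
from h import *
go(np.array([395,-213,146.5]),np.radians(80.6)); print(ctrl.get_obs()["qpos"].round(2))
```

```text
t 15.0 err world [-216.3   37.3    1. ] shift units [ 2.103 -8.524 -0.044] turn units -15.31 toolz [ 0. -0. -1.]
[-0.41  0.53  1.58 -0.    1.03 -0.48]
```

move_arm(steps=[[[0.1,-0.4,0],0,1],[[0.2,-0.8,0],0,1],[[0.2,-0.8,0],0,1],[[0.2,-0.8,0],0,1],[[0.2,-0.8,0],0,1],[[0.2,-0.8,0],0,1],[[0.2,-0.8,0],0,1],[[0.2,-0.8,0],0,1],[[0.2,-0.8,0],0,1],[[0.2,-0.8,0],0,1],[[0.2,-0.7,0],0,1],[[0,0,0],0,1]])

```text
t: 16.0
ee_pos: [395.8, -210.8, 144.1]
orientation: [-2.138, -2.294, 0.002]
ft_force: [0.0, 0.4, -1.4]
width: 8.7
grasp_force: 30.0
```

move_arm(steps=[[[0,0,0],-0.3,1],[[0,0,0],-1,1],[[0,0,0],-1,1],[[0,0,0],-1,1],[[0,0,0],-1,1],[[0,0,0],-1,1],[[0,0,0],-1,1],[[0,0,0],-1,1],[[0,0,0],-1,1],[[0,0,0],-1,1],[[0,0,0],-1,1],[[0,0,0],-1,1],[[0,0,0],-1,1],[[0,0,0],-1,1],[[0,0,0],-1,1],[[0,0,0],-1,1],[[0,0,0],0,1],[[0,0,0],0,1]])

```text
t: 17.5
ee_pos: [400.7, -212.6, 144.9]
orientation: [-0.262, -3.13, -0.0]
ft_force: [-0.3, 1.0, -0.1]
width: 8.8
grasp_force: 30.0
```

Run:
```python
from h import *
go(np.array([395,-213,38.5]),np.radians(80.6)); print(ctrl.get_obs()["qpos"].round(2),ctrl.get_obs()["width"])
```

```text
t 17.5 err world [  -5.7   -0.4 -106.4] shift units [ 0.22  -0.054  4.258] turn units -0.04 toolz [-0.  0. -1.]
[-0.51  0.25  2.04  0.    0.85 -1.92] 8.765485407491106
```

move_arm(steps=[[[0.2,-0.05,0.4],0,1],[[0,0,0.7],0,1],[[0,0,0.7],0,1],[[0,0,0.7],0,1],[[0,0,0.7],0,1],[[0,0,0.5],0,1],[[0,0,0.2],0,1],[[0,0,0.1],0,1],[[0,0,0],0,1],[[0,0,0],0,1]])

```text
t: 18.33
ee_pos: [395.9, -213.3, 45.7]
orientation: [0.259, 3.13, -0.0]
ft_force: [-0.7, -0.3, -0.6]
width: 8.8
grasp_force: 30.0
```

```bash
python3 -c "
from h import *
go(np.array([395,-213,38.5]),np.radians(80.6))"
```

```text
t 18.33 err world [-0.9  0.3 -7.2] shift units [0.039 0.007 0.288] turn units -0.01 toolz [ 0.001 -0.    -1.   ]
```

move_arm(steps=[[[0,0,0.1],0,1],[[0,0,0.08],0,1],[[0,0,0.05],0,1],[[0,0,0],0,1],[[0,0,0],0,1]])

```text
t: 18.75
ee_pos: [395.5, -213.1, 39.6]
orientation: [0.258, 3.131, -0.0]
ft_force: [0.5, 1.0, -0.2]
width: 8.9
grasp_force: 30.0
```

move_arm(steps=[[[0,0,0.04],0,1],[[0,0,0.04],0,1],[[0,0,0],0,1],[[0,0,0],0,1]])

```text
t: 19.08
ee_pos: [395.9, -213.4, 38.4]
orientation: [0.258, 3.13, -0.001]
ft_force: [-2.8, 0.6, 12.3]
width: 8.6
grasp_force: 30.0
```

move_arm(steps=[[[0,0,-0.03],0,1],[[0,0,0],0,1],[[0,0,0],0,0.88],[[0,0,0],0,0.84],[[0,0,0],0,0.8],[[0,0,0],0,0.75],[[0,0,0],0,0.65],[[0,0,0],0,0.5],[[0,0,0],0,0.5],[[0,0,-0.2],0,0.5],[[0,0,-0.6],0,0.5],[[0,0,-0.8],0,0.5],[[0,0,-1],0,0.5],[[0,0,-1],0,0.5],[[0,0,-0.8],0,0.5],[[0,0,0],0,0.5]])

```text
t: 20.42
ee_pos: [397.7, -214.4, 152.1]
orientation: [0.258, 3.125, -0.005]
ft_force: [0.3, -0.0, 0.3]
width: 43.9
grasp_force: 0.0
```

Run:
```python
from h import *
s=cam("side"); a=cv2.imread("pics/side0.png")[:,:,::-1].astype(int)
print("expected standing top,bottom",proj(s,[[395,-213,77],[395,-213,3]]).round())
m=(np.abs(a-s["image"]).max(2)>25).astype(np.uint8); m[:240]=0; m[330:]=0;m[:,:305]=0;m[:,412:]=0
n,l,st,c=cv2.connectedComponentsWithStats(m,connectivity=8); print([st[i].tolist() for i in range(1,n) if st[i][4]>8])
M=m[250:325,310:405]; print("\n".join("".join(".#"[v] for v in r) for r in M[:,::1]) )
go(W((0,60,140)))
```

```text
expected standing top,bottom [[361. 280.]
 [359. 307.]]
[[377, 240, 6, 2, 10], [354, 276, 13, 33, 220]]
...............................................................................................
...............................................................................................
...............................................................................................
...............................................................................................
...............................................................................................
...............................................................................................
...............................................................................................
...............................................................................................
...............................................................................................
...............................................................................................
....................................
[... 5622 characters left out ...]
.....
...............................................................................................
...............................................................................................
...............................................................................................
...............................................................................................
...............................................................................................
...............................................................................................
t 20.47 err world [206.6  80.2 -10.3] shift units [-7.626  4.521  0.44 ] turn units 15.29 toolz [ 0.004 -0.002 -1.   ]
```

broad_b stands upright in the tray as expected. Now broad_a, in the far left clip.

move_arm(steps=[[[0,0,0],1,0.5],[[0,0,0],1,0.5],[[0,0,0],1,0.5],[[0,0,0],1,0.5],[[0,0,0],1,0.5],[[0,0,0],1,0.5],[[0,0,0],1,0.5],[[0,0,0],1,0.5],[[0,0,0],1,0.5],[[0,0,0],1,0.5],[[0,0,0],1,0.5],[[0,0,0],1,0.5],[[0,0,0],1,0.5],[[0,0,0],1,0.5],[[0,0,0],1,0.5],[[0,0,0],0.3,0.5],[[0,0,0],0,0.5],[[0,0,0],0,0.5]])

```text
t: 21.97
ee_pos: [394.9, -212.8, 147.4]
orientation: [-2.139, -2.299, 0.001]
ft_force: [-0.5, 0.6, 0.2]
width: 44.1
grasp_force: 0.0
```

```bash
python3 -c "
from h import *
go(W((0,62,140)))"
```

```text
t 21.97 err world [208.4  81.1  -7.4] shift units [2.634 8.55  0.286] turn units 0.0 toolz [-0.001  0.001 -1.   ]
```

move_arm(steps=[[[0.26,0.85,0],0,0.5],[[0.26,0.85,0],0,0.5],[[0.26,0.85,0],0,0.5],[[0.26,0.85,0],0,0.5],[[0.26,0.85,0],0,0.5],[[0.26,0.85,0],0,0.5],[[0.26,0.85,0],0,0.5],[[0.26,0.85,0],0,0.5],[[0.26,0.85,0],0,0.5],[[0.29,0.9,0],0,0.5],[[0,0,0],0,0.5],[[0,0,0],0,0.5]])

```text
t: 22.97
ee_pos: [604.1, -131.8, 147.3]
orientation: [-2.138, -2.3, 0.001]
ft_force: [-0.4, -0.2, -0.1]
width: 44.1
grasp_force: 0.0
```

```bash
python3 -c "
from h import *
go(W((0,62,46)))"
```

```text
t 22.97 err world [-8.000e-01  1.000e-01 -1.013e+02] shift units [ 0.007 -0.026  4.052] turn units 0.01 toolz [-0.001  0.    -1.   ]
```

move_arm(steps=[[[0,0,0.8],0,0.5],[[0,0,0.8],0,0.5],[[0,0,0.8],0,0.5],[[0,0,0.8],0,0.5],[[0,0,0.6],0,0.5],[[0,0,0.25],0,0.5],[[0,0,0],0,0.5],[[0,0,0],0,0.6],[[0,0,0],0,0.75],[[0,0,0],0,0.9],[[0,0,0],0,1],[[0,0,0],0,1],[[0,0,0],0,1],[[0,0,0],0,1]])

```text
t: 24.13
ee_pos: [604.5, -132.4, 47.6]
orientation: [2.141, 2.298, 0.001]
ft_force: [-0.2, -0.5, 3.1]
width: 8.9
grasp_force: 30.0
```

move_arm(steps=[[[0,0,-0.1],0,1],[[0,0,-0.1],0,1],[[0,0,-0.15],0,1],[[0,0,-0.15],0,1],[[0,0,-0.2],0,1],[[0,0,-0.2],0,1],[[0,0,-0.3],0,1],[[0,0,-0.4],0,1],[[0,0,-0.4],0,1],[[0,0,-0.5],0,1],[[0,0,-0.5],0,1],[[0,0,-0.5],0,1],[[0,0,-0.5],0,1],[[0,0,0],0,1],[[0,0,0],0,1]])

```text
t: 25.38
ee_pos: [604.6, -132.5, 148.2]
orientation: [2.14, 2.298, 0.002]
ft_force: [0.0, 0.6, -1.0]
width: 8.8
grasp_force: 30.0
```

Run:
```python
from h import *
go(np.array([450,-222,147]),np.radians(80.6))
s=cam("side"); a=cv2.imread("pics/side0.png")[:,:,::-1].astype(int)
z=ctrl.get_obs()["ee_pos"][2]-47.6
print("exp foot, flange",proj(s,[W((0,60,10+z)),W((0,60,34+z)),W((0,60,84+z)),W((0,60,10))]).round())
m=(np.abs(a-s["image"]).max(2)>25).astype(int)
print("\n".join("".join(".#"[v] for v in r) for r in m[165:250:2,300:375]))
```

```text
t 25.38 err world [-154.6  -89.5   -1.2] shift units [-3.132 -6.424  0.036] turn units -15.31 toolz [ 0.002 -0.    -1.   ]
exp foot, flange [[310. 205.]
 [309. 196.]
 [309. 175.]
 [310. 241.]]
################...........................................................
...#############...........................................................
...#############...........................................................
...#############...........................................................
...#############...........................................................
...############.#..........................................................
...#############...........................................................
...#############...........................................................
...#############...........................................................
...#.#.....................................................................
...#.......................................................................
.......#...............................................................
[... 1660 characters left out ...]
................
.........#####...######....................................................
....###.#####..............................................................
....###..#.................................................................
...........................................................................
...........................................................................
...........................................................................
...........................................................................
...........................................................................
...........................................................................
```

broad_a is lifted (grip 8.8 mm, foot seen at row 205 as predicted). I carry it to the tray.

move_arm(steps=[[[-0.2,-0.4,0],0,1],[[-0.4,-0.8,0],0,1],[[-0.4,-0.8,0],0,1],[[-0.4,-0.8,0],0,1],[[-0.4,-0.8,0],0,1],[[-0.4,-0.8,0],0,1],[[-0.4,-0.8,0],0,1],[[-0.4,-0.8,0],0,1],[[-0.13,-0.42,0],0,1],[[0,0,0],0,1]])

```text
t: 26.27
ee_pos: [446.7, -222.0, 146.3]
orientation: [-2.142, -2.295, 0.001]
ft_force: [-0.2, 0.3, -0.5]
width: 8.5
grasp_force: 30.0
```

move_arm(steps=[[[0,0,0],-0.3,1],[[0,0,0],-1,1],[[0,0,0],-1,1],[[0,0,0],-1,1],[[0,0,0],-1,1],[[0,0,0],-1,1],[[0,0,0],-1,1],[[0,0,0],-1,1],[[0,0,0],-1,1],[[0,0,0],-1,1],[[0,0,0],-1,1],[[0,0,0],-1,1],[[0,0,0],-1,1],[[0,0,0],-1,1],[[0,0,0],-1,1],[[0,0,0],-1,1],[[0,0,0],0,1],[[0,0,0],0,1]])

```text
t: 27.77
ee_pos: [450.0, -221.4, 146.8]
orientation: [-0.262, -3.131, -0.0]
ft_force: [-0.8, 0.3, 0.5]
width: 8.7
grasp_force: 30.0
```

Run:
```python
from h import *
go(np.array([450,-222,40.6]),np.radians(80.6)); print(ctrl.get_obs()["width"])
```

```text
t 27.77 err world [  -0.    -0.6 -106.2] shift units [-4.000e-03 -2.600e-02  4.248e+00] turn units -0.03 toolz [-0.  0. -1.]
8.71466390428499
```

move_arm(steps=[[[0,0,0.4],0,1],[[0,0,0.7],0,1],[[0,0,0.7],0,1],[[0,0,0.7],0,1],[[0,0,0.7],0,1],[[0,0,0.5],0,1],[[0,0,0.25],0,1],[[0,0,0.1],0,1],[[0,0,0.05],0,1],[[0,0,0],0,1],[[0,0,0],0,1]])

```text
t: 28.68
ee_pos: [450.0, -222.0, 45.1]
orientation: [0.259, 3.13, -0.001]
ft_force: [-0.6, -0.0, -0.4]
width: 9.1
grasp_force: 30.0
```

move_arm(steps=[[[0,0,0.05],0,1],[[0,0,0.03],0,1],[[0,0,0],0,1],[[0,0,0],0,1]])

```text
t: 29.02
ee_pos: [449.6, -221.9, 42.7]
orientation: [0.258, 3.131, -0.0]
ft_force: [-0.0, 0.0, -0.4]
width: 8.6
grasp_force: 30.0
```

move_arm(steps=[[[0,0,0.04],0,1],[[0,0,0.02],0,1],[[0,0,0],0,1],[[0,0,0],0,1]])

```text
t: 29.35
ee_pos: [449.5, -221.8, 41.0]
orientation: [-0.258, -3.131, -0.0]
ft_force: [0.5, 0.4, 0.4]
width: 8.3
grasp_force: 30.0
```

move_arm(steps=[[[0,0,0.02],0,1],[[0,0,0],0,1],[[0,0,0],0,1]])

```text
t: 29.6
ee_pos: [449.6, -221.8, 40.6]
orientation: [0.258, 3.131, -0.0]
ft_force: [0.1, 0.5, 0.7]
width: 8.6
grasp_force: 30.0
```

move_arm(steps=[[[0,0,0.03],0,1],[[0,0,0],0,1],[[0,0,0],0,1]])

```text
t: 29.85
ee_pos: [449.8, -222.0, 40.5]
orientation: [0.258, 3.13, -0.0]
ft_force: [-1.7, 0.6, 9.0]
width: 8.6
grasp_force: 30.0
```

move_arm(steps=[[[0,0,-0.02],0,1],[[0,0,0],0,1],[[0,0,0],0,0.88],[[0,0,0],0,0.84],[[0,0,0],0,0.8],[[0,0,0],0,0.75],[[0,0,0],0,0.65],[[0,0,0],0,0.5],[[0,0,0],0,0.5],[[0,0,-0.2],0,0.5],[[0,0,-0.6],0,0.5],[[0,0,-0.8],0,0.5],[[0,0,-1],0,0.5],[[0,0,-1],0,0.5],[[0,0,-1],0,0.5],[[0,0,-1],0,0.5],[[0,0,0],0,0.5],[[0,0,0],0,0.5]])

```text
t: 31.35
ee_pos: [450.4, -222.2, 181.9]
orientation: [0.258, 3.128, -0.002]
ft_force: [-0.4, 0.2, -0.3]
width: 43.7
grasp_force: 0.0
```

Run:
```python
from h import *
s=cam("side"); a=cv2.imread("pics/side0.png")[:,:,::-1].astype(int)
print("exp a,b top/bottom",proj(s,[[450,-222,77],[450,-222,3],[395,-213,77],[395,-213,3]]).round().tolist())
m=(np.abs(a-s["image"]).max(2)>25).astype(int)
print("\n".join("".join(".#"[v] for v in r) for r in m[206:312:2,300:400]))
print("button exp",proj(s,W((-18,-116,66))).round(1)); g=s["image"].mean(2)[208:228,383:398]; q=np.argwhere(g[:14]>110); print(q[q[:,1]<10].mean(0)+[208,383])
```

```text
exp a,b top/bottom [[361.0, 260.0], [359.0, 288.0], [361.0, 280.0], [359.0, 307.0]]
................................................#####.........................##.############.......
.................................................###...............#......####.###############......
.............................................................##..####.....#########.##########......
.........................................................##....#.##.......#########..##########.....
.........#................................................#..........##...########...###.##.##......
...#.###.........#........................................#..........##...####.#######.#####.#......
......#..#......##........................................................###.########.#####........
.........##....###.......................................###############################...###......
........#.......##.................................#####.....#..##.#....######################......
....##############...............######...#.......###......########.######.#################.#......
..##..
[... 3691 characters left out ...]
#####..................................
......................................................#############.................................
.........................................................######.....................................
.........................................................######.....................................
.........................................................######.....................................
..........................................................####......................................
....................................................................................................
button exp [[389.3 218.1]]
[217.11627907 389.11627907]
```

Both tips stand upright in the tray, the button is out and the lock is open. The arm is clear, so I hand in.

```bash
python3 -c "
from workcell import ctrl
print(ctrl.close_job())"
```

```text
the job is handed in; nothing more can be done
None
```

The job is handed in at about 31 s: the lock is slid fully open with its button out, both broad tips stand upright in the tray, and the round and narrow tips were left in their clips with no other object touched; the verdict was not shown.

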